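# Clamp sample cups on the platform shaker

### The arm

A 6-joint arm with a two-finger parallel gripper is mounted at the origin on a cart in front of the work surface, level with it; the furniture and walls round the work are solid. World frame = base frame: x ahead of the robot, y to its left, z up, the work surface at z = 0. Lengths are in mm, angles in rad, forces in N, time in s.
With the tool pointing down it reaches from about 275 to 825 mm from the base axis. Payload 4.9 kg.
Tool frame: the origin (TCP) lies midway between the tips of the shut fingers; the grasp point (between the pads) lies 19 mm behind it (arm.hold_point_z is the distance from the TCP to the grasp point, in mm); x points along the fingers, y is the direction in which the jaws open and shut, and the axes are right-handed (so a half turn about x gives the same grasp; the last joint's range is limited). The gripper opens to 85 mm and grips with 20 to 120 N. Pads are 22 mm wide; open, the fingers measure 114 mm over their backs; the gripper's body (76 mm by 85 mm) begins 54 mm behind the grasp point. The pads swing forward as they close: fully open they stand 13 mm farther back than shut.
Start: joints at [-1.314, 0.326, -0.193, 1.052, 0, 1.437], TCP at [209.524, -508.545, 231.281] pointing down, gripper open.
Joint ranges: [-2.65, 2.65], [-0.97, 1.79], [-1.3, 1.35], [-1.93, 2.1], [-1.47, 1.37], [-3.14, 3.14]. Speed limits (rad/s): [2.57, 2.57, 3.14, 3.14, 3.14, 3.14].

### API

Orientations are given as a unit quaternion [w, x, y, z].
In Python, from bench import readout, imaging, hand_in, arm gives the robot as it stands. The module is installed in compiled form; this text tells all that it offers.
- The arm moves only by the tool send_rows, never from a script. Its argument "increments" is a list of rows, each a list of 3 entries, a list of its own where there are three numbers: the shift along the tool's x, y, z in m, then the turn, a rotation vector about the tool's x, y, z in rad, then the closure, from 0 (fully open) to 1 (shut). A call has exactly 10 rows; each row is the pose to reach, as a shift and turn from the pose measured when the call began, along the tool's axes at that moment; what a row does not reach only later rows make up. A row lasts 1/8 s, in which the tool goes at most 62.5 mm and 10.7 degrees, less where a joint would pass 70% of its speed; a pose out of reach is approached as far as the arm can. A call with a gripper value outside its range is refused whole. The fingers move at their own pace and stop on an object; "squeeze" is the grip in N (left out, the last holds). Time passes only in rows, so rows that repeat a pose let the fingers close, or fill a call up. It gives the time, the measured TCP pose, the force and the opening at its end, in the units of the state.
- readout.get_state(): the state, without advancing time (a new reading comes with each control period).
- imaging.snapshot(name): name is "scene" or "top"; returns a dict with "pixels" (420x560x3 uint8, red, green, blue), "fx", "fy", "cx", "cy" (pixels), "world_from_camera" (4x4, takes a point from camera to world coordinates). Camera axes: x right, y up, looking along -z (the intrinsics and any distortion apply to the point x, -y, -z); pixel columns grow to the right and rows downward; lengths in mm; the calibration is good to about 2 mm. A picture is of the moment at which its call begins. There is no depth.
- hand_in(): hands the job in, once; it reports no verdict.
The state is a dict: "clock": time; "joint_pos": joint angles; "qvel": joint speeds; "tau": joint torques, N m; "position": TCP position; "tcp_rot": TCP orientation; "wrist_force": force on the tool from outside, world axes, zero at the start; "wrist_torque": the same for the moment, N m; "opening": finger opening in mm.
Only numpy, scipy, OpenCV 4.12 (cv2) and the standard library are available. Lean on these libraries where they do the work, as an engineer would, in place of code of your own. Each camera call takes 0.05 s, during which the arm holds its last target. There are 200 camera calls.

### The job

Stand the sample cup from the bench in the empty front seat of the shaker, then clamp both cups: pull up the locking knob and twist it so that it stays out, slide the clamp rail up to the cups, and twist the knob back so that its pin drops fully home and locks the rail there. Keep the cups upright and leave the bottles on the bench where they are.

Things in the scene. Friction and masses are not known exactly. Their poses are not given: they have to be found in the camera images.
- shaker: White platform shaker, fixed to the bench; aluminium platform 240 x 336 mm, its top 78 mm above the bench. Origin on the bench under its centre; x to its rear, y to its left, z up. A fixed rail (190 mm along x, 24 mm high) stands at its left, inner face at y = +124 mm. Facing it, a clamp rail slides along y. Each has two V seats of black rubber pads (26 mm high, up to 14 mm proud of the rail).
- front_seat (a point): Place on the platform (78 mm above the bench) for the centre of a cup's underside in the empty front seat: x = -50, y = +95 mm of the shaker. The open clamp leaves the cups about 50 mm of spare room along y; a cup set down within 10 mm of the place is centred by the pads as the clamp closes. Axes as the shaker's.
- rear_seat (a point): The same for the rear seat, x = +50, y = +95 mm of the shaker; a cup already stands there.
- clamp_rail (a joint): Slide of the clamp rail in m along the shaker's +y, to the cups. Starts at 0 (open), locked. A flat strap runs from it to -y; its four holes meet the pin at 0, 0.025, 0.050, 0.075; 0.050 is the cups' one, with 1 mm play (they stop it at about 0.051). About 2 N friction; stays put; immovable while the pin is in a hole. The round-ended pin drops in if up to 3 mm off and pulls the rail in line.
- tab_grip (a point): Point on the upturned aluminium tab at the right-hand (-y) end of the strap, by which the rail is slid: 8 mm thick along the shaker's y, 50 mm wide along x, top edge 55 mm above the platform. Point at mid thickness and width, 13 mm below the top edge, 42 mm above the platform, at x = 0, y = -144 mm of the shaker when open. Moves with the rail; axes as the shaker's.
- lock_pin (a joint): Lift in m of the sprung, vertical locking plunger (on the fixed guide block, 58 x 40 mm, 22 high, that the strap runs through). 0 = home, pin in a hole; 0.010 = pin on the strap between holes, not locked; 0.013 = held out in the rest notch. It must be lifted 0.0145 before it turns (stop at 0.021). The spring presses down with 6 N at home, 8.5 N at the stop.
- lock_knob (a joint): Turn of the plunger's T-handle in rad, positive counter-clockwise from above. 0 = in line with the strap; only there (within 0.08) can the plunger go down. Lifted, it turns to a stop at 1.15; let down at 0.98 to 1.12 (60 degrees) its cross-pin settles in a rest notch 1.5 mm deep and it stays out by itself. To relock: lift 2 mm or more, turn back to 0, let it down.
- knob_grip (a point): Centre of the black T-handle, on the plunger's axis (x = 0, y = -26 mm of the shaker): a bar 60 mm long, 14 wide, 24 high, its length along this point's y axis (the shaker's y when locked). At home 68 mm above the platform, 146 mm above the bench; rises and turns with the handle. Under it a 10 mm radius collar 7 mm high, the stem, and a steel sleeve (radius 19 mm) up to 42 mm above the platform.
- cup_new_center (a point): Centre, half-way up, of the closed sample cup on the bench left of the shaker: 68 mm tall, underside 34 mm below this point; body 49 mm across at the foot, 56 mm under the lid; ribbed screw lid 61 mm across, the top 14 mm. About 35 g.
- cup_seated_center (a point): Centre, half-way up, of the like cup that already stands in the rear seat.
- stain_bottle: Amber dropper bottle with a black cap, 34 mm across, 85 mm tall, on the bench left of the shaker; bystander. Origin under its foot.
- buffer: White dropper bottle, 30 mm across, 78 mm tall, on the bench left of the shaker; bystander. Origin under its foot.
- iodine_bottle: Brown bottle with a black dropper, 34 mm across, 102 mm tall, on the bench right of the shaker; bystander. Origin under its foot.
Not all that is in view belongs to the job. Of the things like the part that bears cup_new_center, leave any that is brown; of the rest the larger one is meant. What is shaped like the part that bears cup_seated_center but turquoise is not meant.

How it is judged (in metres and radians):
On the way, in this order (a step that is already met when the one before it is completed fails the run):
1. the cup from the bench stands in the front seat while the clamp is still open (horizontal distance between cup_new_center and front_seat below 0.02 m and z of cup_new_center in the frame of front_seat below 0.038 m and angle between cup_new_center's own z axis and vertical below 0.15 rad and value of joint clamp_rail below 0.01 m), for 0.2 s.
2. the plunger is parked out in its rest notch and the rail has been slid off its first hole (value of joint lock_pin above 0.0115 m and value of joint lock_knob above 0.8 rad and value of joint clamp_rail above 0.01 m), for 0.2 s.
At the end, for the whole second after the job is handed in: Rail locked in its third hole (slide 0.050 m, within 3 mm), plunger home (lift under 3 mm), handle back in line (under 0.2 rad); the bench cup stands in the front seat, the other in the rear seat, each within 6 mm of its place, standing on the platform (4 mm) and upright within 0.1 rad (value of joint clamp_rail between 0.047 and 0.053 m and value of joint lock_pin below 0.003 m and value of joint lock_knob below 0.2 rad and horizontal distance between cup_new_center and front_seat below 0.006 m and z of cup_new_center in the frame of front_seat between 0.03 and 0.038 m and angle between each of cup_new_center, cup_seated_center's own z axis and vertical below 0.1 rad and horizontal distance between cup_seated_center and rear_seat below 0.006 m and z of cup_seated_center in the frame of rear_seat below 0.038 m); the robot touches nothing.
It fails at once if a cup is tipped by more than 35 degrees (angle between any of cup_new_center, cup_seated_center's own z axis and vertical above 0.61 rad).
It fails at once if one of the bottles on the bench is moved by more than 30 mm (distance of any of stain_bottle, buffer, iodine_bottle from where it was at the start of the episode above 0.03 m).
It also fails if it takes over 72 s, if anything falls off the work surface, if the arm or the gripper's body presses on something with over 40 N, if the wrist force passes 120 N, or if a joint passes its speed limit or range.

## Working session

There is one attempt and no reset: what is moved stays moved. The work goes in short steps, Python scripts to look and compute and a tool call to move; the robot and the scene stay as the last step left them, time stands still between calls to the robot, and variables do not carry over. Pictures are saved under pics/ and viewed, about 8 in all and at most 12, crops included, and the job is handed in when it is done.

Besides the shell and the picture viewer there is one more tool, called in YAML: its name, and indented under it one key for each argument. send_rows: Moves the arm, as the interface text tells. Its arguments: {"type":"object","properties":{"increments":{"type":"array","items":{"type":"array"}},"squeeze":{"type":"number"}},"required":["increments"]}

```bash
mkdir -p pics; cat > h.py <<'E'
from bench import readout, imaging, hand_in, arm
import numpy as np, cv2
from scipy.spatial.transform import Rotation as R
def snap(n,f):
    s=imaging.snapshot(n); cv2.imwrite(f,s["pixels"][:,:,::-1]); np.savez(f.replace('.png','.npz'),**s); return s
def ray(s,u,v,z):
    M=np.array(s["world_from_camera"]); d=M[:3,:3]@np.array([(u-s["cx"])/s["fx"],-(v-s["cy"])/s["fy"],-1]); o=M[:3,3]
    return o+d*(z-o[2])/d[2]
def proj(s,p):
    M=np.array(s["world_from_camera"]); q=M[:3,:3].T@(np.array(p)-M[:3,3])
    return s["cx"]-s["fx"]*q[0]/q[2], s["cy"]+s["fy"]*q[1]/q[2]
def pose():
    st=readout.get_state(); w=st["tcp_rot"]; return np.array(st["position"]),R.from_quat([w[1],w[2],w[3],w[0]]),st
E
python3 - <<'E'
from h import *
for n in("scene","top"):
    s=snap(n,f"pics/{n}1.png"); print(n,s.keys(),s["fx"],s["cx"],s["cy"],np.round(s["world_from_camera"],3).tolist())
p,r,st=pose(); print(p,r.as_matrix().round(3),st); print(arm.hold_point_z,[a for a in dir(arm) if a[0]!='_'])
E
```

```text
scene dict_keys(['pixels', 'fx', 'fy', 'cx', 'cy', 'world_from_camera']) 460.5910388087981 283.6266980311268 206.1103703369863 [[-0.648, 0.342, -0.681, -366.999], [-0.762, -0.282, 0.583, 771.259], [0.008, 0.896, 0.443, 642.278], [0.0, 0.0, 0.0, 1.0]]
top dict_keys(['pixels', 'fx', 'fy', 'cx', 'cy', 'world_from_camera']) 461.86778934715176 273.98775772733524 216.33778539616318 [[-0.019, 0.997, -0.078, 375.406], [-1.0, -0.019, -0.005, 42.465], [-0.006, 0.078, 0.997, 1353.591], [0.0, 0.0, 0.0, 1.0]]
[ 209.39762874 -508.01171823  230.59499381] [[-0.     0.381 -0.925]
 [ 0.001 -0.925 -0.381]
 [-1.    -0.002 -0.   ]] {'clock': 0.1, 'joint_pos': array([-1.31417330e+00,  3.26844447e-01, -1.93481091e-01,  1.05201666e+00,
       -2.97811945e-06,  1.43661064e+00]), 'qvel': array([ 0.0003186 , -0.00197386,  0.00233246,  0.00153313,  0.00307731,
       -0.00053618]), 'tau': array([ 3.39151584e-04, -4.44239545e+01,  2.63037407e+01,  7.86289747e-03,
       -1.15282260e-04,  2.02962180e-07]), 'position': array([ 209.39762874, -508.01171823,  230.59499381]), 'tcp_rot': array([-0.13674863, -0.6936153 , -0.13783954,  0.69368428]), 'wrist_force': array([ 0.4557419 , -1.17078373,  0.33885392]), 'wrist_torque': array([ 0.00290994, -0.00974505,  0.01391564]), 'opening': 85.06053449215035}
18.700000000000003 ['Unreachable', 'hold_point_z']
```

View pics/top1.png

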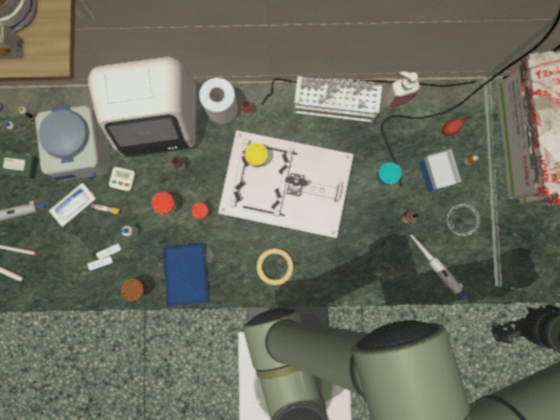

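View pics/scene1.png

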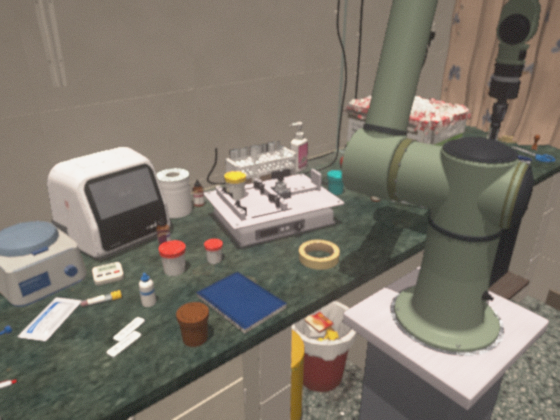

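The top view shows the big red cup at about (163,203), a smaller red one at (200,211) and the brown one at (132,290). The yellow seated cup is at (256,154), the T-handle near (297,184) and the tab near (340,190). The scene view agrees. Next I'll take a closer crop of the shaker.

```bash
python3 - <<'E'
from h import *
im=cv2.imread('pics/top1.png'); s=dict(np.load('pics/top1.npz'))
c=cv2.resize(im[125:245,210:360],None,fx=5.2,fy=5,interpolation=cv2.INTER_CUBIC)
c=cv2.resize(im[125:240,210:360],(780,598),interpolation=cv2.INTER_CUBIC); cv2.imwrite('pics/crop1.png',c)
hsv=cv2.cvtColor(im,cv2.COLOR_BGR2HSV)
def blobs(m,z,nm):
    n,l,st,ce=cv2.connectedComponentsWithStats(m.astype(np.uint8))
    for i in range(1,n):
        if st[i,4]>60: print(nm,st[i],ce[i].round(1),ray(s,*ce[i],z).round(1))
H,S,V=cv2.split(hsv)
blobs(((H<6)|(H>172))&(S>170)&(V>120),68,'red')
blobs((H>22)&(H<35)&(S>180)&(V>120),146,'yel')
# white platform
w=((V>150)&(S<60)).astype(np.uint8); w=cv2.morphologyEx(w,cv2.MORPH_CLOSE,np.ones((9,9)))
n,l,st,ce=cv2.connectedComponentsWithStats(w); i=l[215,250]; 
cn,_=cv2.findContours((l==i).astype(np.uint8),0,2); r=cv2.minAreaRect(max(cn,key=cv2.contourArea)); print(r)
for z in(78,60):
  B=np.array([ray(s,*p,z) for p in cv2.boxPoints(r)]); print(z,B.round(1).tolist(),[np.linalg.norm(B[k]-B[k-1]).round(1) for k in range(4)],B.mean(0), [np.degrees(np.arctan2(*(B[k]-B[k-1])[1::-1])).round(2) for k in range(4)])
E
```

```text
red [153 192  21  20 307] [163.  201.6] [523.5 358.8  68. ]
red [193 203  13  15 123] [198.8 209.6] [498.9 258.5  68. ]
((285.6073913574219, 183.35107421875), (121.50445556640625, 85.98991394042969), 11.833645820617676)
78 [[487.6, 205.4, 78.0], [724.3, 153.6, 78.0], [646.5, -178.2, 78.0], [412.3, -122.1, 78.0]] [np.float64(336.1), np.float64(242.3), np.float64(340.9), np.float64(240.9)] [567.67372676  14.67683202  78.        ] [np.float64(77.05), np.float64(-12.35), np.float64(-103.18), np.float64(166.52)]
60 [[489.2, 207.7, 60.0], [729.2, 155.2, 60.0], [650.4, -181.4, 60.0], [412.8, -124.4, 60.0]] [np.float64(340.8), np.float64(245.7), np.float64(345.7), np.float64(244.3)] [570.38683288  14.28471723  60.        ] [np.float64(77.05), np.float64(-12.35), np.float64(-103.18), np.float64(166.52)]
```

View pics/crop1.png

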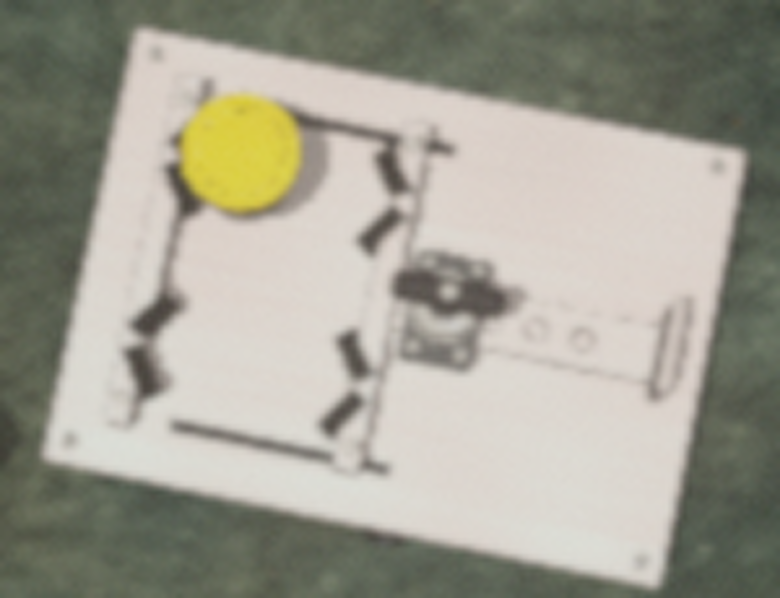

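The crop shows the yellow lid at (240,153), the T-handle at (452,292), the tab at (672,347) and the empty seat at lower left. I'll check the fitted shaker pose against these and see whether the second view agrees.

```bash
python3 - <<'E'
from h import *
s=dict(np.load('pics/top1.npz')); c=dict(np.load('pics/scene1.npz'))
yaw=np.radians(-13); C=np.array([567.7,14.7]); Rm=np.array([[np.cos(yaw),-np.sin(yaw)],[np.sin(yaw),np.cos(yaw)]])
W=lambda x,y,z:np.r_[C+Rm@[x,y],z]
inv=lambda u,v,z:(Rm.T@(ray(s,u/5.2+210,v/5.2+125,z)[:2]-C)).round(1)
print('cup',inv(240,153,146),'knob',inv(452,292,158),'tab top',inv(672,347,133))
for a in [(50,95,146),(0,-26,158),(0,-144,133),(-50,95,78)]: print(a,W(*a).round(1),np.round(proj(s,W(*a)),1),np.round(proj(c,W(*a)),1))
im=cv2.imread('pics/scene1.png'); H,S,V=cv2.split(cv2.cvtColor(im,cv2.COLOR_BGR2HSV))
for nm,m in(('red',((H<6)|(H>172))&(S>150)&(V>90)),('yel',(H>22)&(H<35)&(S>150)&(V>90))):
    n,l,st,ce=cv2.connectedComponentsWithStats(m.astype(np.uint8))
    for i in range(1,n):
        if st[i,4]>60: print(nm,st[i],ce[i].round(1))
for z in(61,): print(np.round(proj(c,[523.5,358.8,z]),1), np.round(proj(c,W(50,95,139)),1))
o=cv2.resize(im[140:300,60:360],(800,427),interpolation=cv2.INTER_CUBIC)
cv2.imwrite('pics/crop2.png',o)
E
```

```text
cup [48.5 90.9] knob [ -1.2 -29.2] tab top [  -1.8 -145.3]
(50, 95, 146) [637.8  96.  146. ] [254.8 153.6] [233.8 174.6]
(0, -26, 158) [561.9 -10.6 158. ] [295.8 180.4] [280.1 169.4]
(0, -144, 133) [ 535.3 -125.6  133. ] [338.9 191. ] [315.6 170.7]
(-50, 95, 78) [540.4 118.5  78. ] [248.4 193.5] [248.6 210.4]
red [204 239  18  11 159] [212.8 244.1]
red [159 241  26  17 355] [171.5 248.5]
yel [225 172  20   8 115] [234.3 175.4]
[172.2 248. ] [233.9 176.9]
```

```bash
cat >> h.py <<'E'
yaw0=-13.0; C=np.array([566.3,13.0])
def W(x,y,z):  # shaker frame (z above platform) -> world
    a=np.radians(yaw0); return np.r_[C+np.array([[np.cos(a),-np.sin(a)],[np.sin(a),np.cos(a)]])@[x,y],z+78]
def go(t,yaw):
    p,r,st=pose(); a=np.radians(yaw); Rt=R.from_matrix(np.array([[0,0,-1],[np.cos(a),np.sin(a),0],[np.sin(a),-np.cos(a),0]]).T)
    print('tgt',np.round(t,1),'shift',(r.inv().apply(np.array(t)-p)/1000).round(4),'rot',(r.inv()*Rt).as_rotvec().round(3),'dw',np.round(np.array(t)-p,1))
def stt():
    p,r,st=pose(); m=r.as_matrix(); print('t',st['clock'],'p',p.round(1),'yaw',np.degrees(np.arctan2(m[1,1],m[0,1])).round(1),'tilt',m[2].round(3),'F',np.round(st['wrist_force'],1),'op',round(st['opening'],1),'j6',round(st['joint_pos'][5],2))
E
python3 -c "
from h import *
go([523,359,150],77)"
```

```text
tgt [523 359 150] shift [ 0.0818 -0.6821 -0.6202] rot [-2.524e+00 -2.000e-03  0.000e+00] dw [313.6 867.  -80.6]
```

send_rows:
  increments:
    - [[0, -0.044, -0.04], [-0.17, 0, 0], 0]
    - [[0, -0.088, -0.08], [-0.34, 0, 0], 0]
    - [[0, -0.132, -0.12], [-0.51, 0, 0], 0]
    - [[0, -0.176, -0.16], [-0.68, 0, 0], 0]
    - [[0, -0.22, -0.2], [-0.85, 0, 0], 0]
    - [[0, -0.264, -0.24], [-1.02, 0, 0], 0]
    - [[0, -0.308, -0.28], [-1.19, 0, 0], 0]
    - [[0, -0.352, -0.32], [-1.36, 0, 0], 0]
    - [[0, -0.396, -0.36], [-1.53, 0, 0], 0]
    - [[0, -0.44, -0.4], [-1.7, 0, 0], 0]
  squeeze: 20

```text
clock: 1.35
position: [411.9, 53.2, 231.4]
tcp_rot: [0.613, 0.353, 0.613, -0.353]
wrist_force: [1.4, -0.7, 0.8]
opening: 85.8
```

```bash
python3 -c "
from h import *
stt();go([523,359,130],77)"
```

```text
t 1.35 p [411.9  53.2 231.4] yaw 30.1 tilt [-1.     0.001 -0.001] F [ 1.4 -0.7  0.8] op 85.8 j6 0.99
tgt [523 359 130] shift [ 0.1017  0.2496 -0.2086] rot [-0.818 -0.001 -0.001] dw [ 111.1  305.8 -101.4]
```

Moving over the cup.

send_rows:
  increments:
    - [[0, 0.042, -0.035], [-0.14, 0, 0], 0]
    - [[0, 0.084, -0.07], [-0.28, 0, 0], 0]
    - [[0.02, 0.126, -0.105], [-0.42, 0, 0], 0]
    - [[0.04, 0.168, -0.14], [-0.56, 0, 0], 0]
    - [[0.06, 0.21, -0.175], [-0.7, 0, 0], 0]
    - [[0.08, 0.25, -0.2085], [-0.818, 0, 0], 0]
    - [[0.1, 0.25, -0.2085], [-0.818, 0, 0], 0]
    - [[0.1, 0.25, -0.2085], [-0.818, 0, 0], 0]
    - [[0.1, 0.25, -0.2085], [-0.818, 0, 0], 0]
    - [[0.1, 0.25, -0.2085], [-0.818, 0, 0], 0]

```text
clock: 2.6
position: [524.2, 358.8, 133.1]
tcp_rot: [0.703, 0.081, 0.702, -0.08]
wrist_force: [-0.6, -0.3, 0.5]
opening: 85.6
```

```bash
python3 -c "
from h import *
stt();go([523,359,33],77)
snap('scene','pics/s2.png');snap('top','pics/t2.png')
a=cv2.imread('pics/s2.png')[120:330,40:320];b=cv2.imread('pics/t2.png')[100:310,60:340]
cv2.imwrite('pics/v2.png',cv2.resize(np.hstack([a,b]),(800,300)))"
```

```text
t 2.6 p [524.2 358.8 133.1] yaw 76.9 tilt [-1.     0.002  0.001] F [-0.6 -0.3  0.5] op 85.6 j6 0.71
tgt [523 359  33] shift [ 0.1001 -0.0003 -0.0013] rot [-0.001  0.001 -0.002] dw [  -1.2    0.2 -100.1]
```

View pics/v2.png

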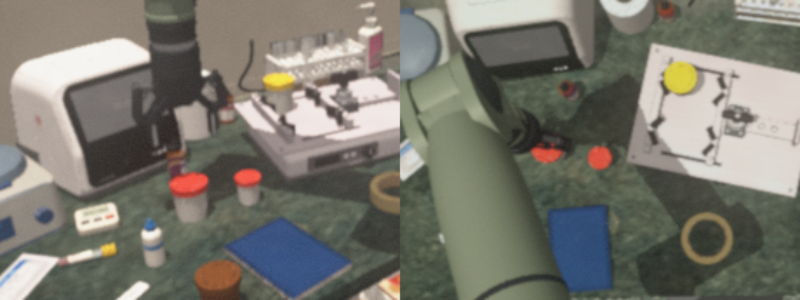

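The open gripper is straddling the axis of the big red cup, with the stain bottle clear to the rear. Descend and close.

send_rows:
  increments:
    - [[0.025, 0, -0.0015], [0, 0, 0], 0]
    - [[0.05, 0, -0.0015], [0, 0, 0], 0]
    - [[0.075, 0, -0.0015], [0, 0, 0], 0]
    - [[0.1, 0, -0.0015], [0, 0, 0], 0]
    - [[0.1, 0, -0.0015], [0, 0, 0], 0]
    - [[0.1, 0, -0.0015], [0, 0, 0], 0.2]
    - [[0.1, 0, -0.0015], [0, 0, 0], 0.4]
    - [[0.1, 0, -0.0015], [0, 0, 0], 1]
    - [[0.1, 0, -0.0015], [0, 0, 0], 1]
    - [[0.1, 0, -0.0015], [0, 0, 0], 1]
  squeeze: 25

```text
clock: 3.95
position: [524.0, 359.9, 34.7]
tcp_rot: [0.704, 0.082, 0.701, -0.079]
wrist_force: [-0.2, -0.9, 7.5]
opening: 60.8
```

```bash
python3 -c "
from h import *
stt();go([523,359,160],77)"
```

```text
t 3.95 p [524.  359.9  34.7] yaw 76.9 tilt [-1.     0.004  0.004] F [-0.2 -0.9  7.5] op 60.8 j6 0.71
tgt [523 359 160] shift [-0.1253 -0.0006 -0.0003] rot [-0.001  0.004 -0.004] dw [ -1.   -0.9 125.3]
```

send_rows:
  increments:
    - [[-0.02, 0, 0], [0, 0, 0], 1]
    - [[-0.05, 0, 0], [0, 0, 0], 1]
    - [[-0.08, 0, 0], [0, 0, 0], 1]
    - [[-0.11, 0, 0], [0, 0, 0], 1]
    - [[-0.125, 0, 0], [0, 0.004, -0.004], 1]
    - [[-0.13, 0, 0], [0, 0.004, -0.004], 1]
    - [[-0.13, 0, 0], [0, 0.004, -0.004], 1]
    - [[-0.13, 0, 0], [0, 0.004, -0.004], 1]
    - [[-0.13, 0, 0], [0, 0.004, -0.004], 1]
    - [[-0.13, 0, 0], [0, 0.004, -0.004], 1]

```text
clock: 5.2
position: [523.2, 359.4, 164.2]
tcp_rot: [0.702, 0.08, 0.703, -0.08]
wrist_force: [-0.2, 0.5, -0.5]
opening: 60.4
```

```bash
python3 -c "
from h import *
stt();t=W(-50,94,82);go(t,77)"
```

```text
t 5.2 p [523.2 359.4 164.2] yaw 76.9 tilt [-1.    -0.    -0.001] F [-0.2  0.5 -0.5] op 60.4 j6 0.71
tgt [538.7 115.8 160. ] shift [ 0.0042 -0.2338  0.0701] rot [-0.001 -0.001  0.   ] dw [  15.5 -243.6   -4.2]
```

send_rows:
  increments:
    - [[0, -0.03, 0.009], [0, 0, 0], 1]
    - [[0, -0.065, 0.019], [0, 0, 0], 1]
    - [[0, -0.1, 0.03], [0, 0, 0], 1]
    - [[0, -0.135, 0.041], [0, 0, 0], 1]
    - [[0, -0.17, 0.051], [0, 0, 0], 1]
    - [[0, -0.205, 0.061], [0, 0, 0], 1]
    - [[0, -0.23, 0.068], [0, 0, 0], 1]
    - [[0, -0.237, 0.07], [0, 0, 0], 1]
    - [[0, -0.237, 0.07], [0, 0, 0], 1]
    - [[0, -0.237, 0.07], [0, 0, 0], 1]

```text
clock: 6.45
position: [537.8, 113.7, 164.2]
tcp_rot: [0.702, 0.08, 0.703, -0.08]
wrist_force: [0.3, 0.0, -0.3]
opening: 60.8
```

```bash
python3 -c "
from h import *
stt();t=W(-50,91,36);go(t,77)
snap('scene','pics/s3.png');snap('top','pics/t3.png')
a=cv2.imread('pics/s3.png')[140:260,180:360];b=cv2.imread('pics/t3.png')[120:240,190:370]
cv2.imwrite('pics/v3.png',cv2.resize(np.hstack([a,b]),(800,267),interpolation=cv2.INTER_CUBIC))"
```

```text
t 6.45 p [537.8 113.7 164.2] yaw 77.0 tilt [-1.    -0.    -0.001] F [ 0.3  0.  -0.3] op 60.8 j6 0.3
tgt [538.1 112.9 114. ] shift [ 0.0502 -0.0007  0.0005] rot [ 0.    -0.001  0.   ] dw [  0.2  -0.8 -50.2]
```

View pics/v3.png

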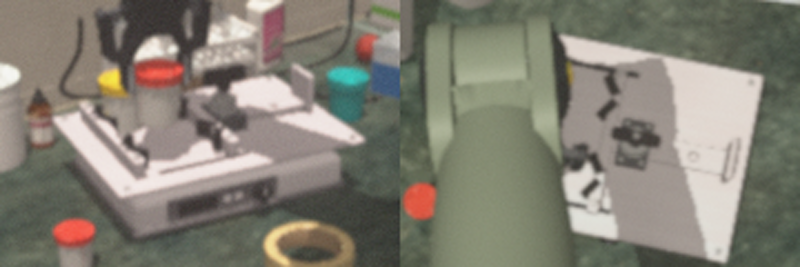

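The cup hangs upright over the front seat at (158,95 in the left crop). Lower, check, then release.

send_rows:
  increments:
    - [[0.012, 0, 0], [0, 0, 0], 1]
    - [[0.024, 0, 0], [0, 0, 0], 1]
    - [[0.034, 0, 0], [0, 0, 0], 1]
    - [[0.042, 0, 0], [0, 0, 0], 1]
    - [[0.047, 0, 0], [0, 0, 0], 1]
    - [[0.05, 0, 0], [0, 0, 0], 1]
    - [[0.0515, 0, 0], [0, 0, 0], 1]
    - [[0.0515, 0, 0], [0, 0, 0], 1]
    - [[0.0515, 0, 0], [0, 0, 0], 1]
    - [[0.0515, 0, 0], [0, 0, 0], 1]

```text
clock: 7.8
position: [537.8, 113.7, 112.8]
tcp_rot: [0.702, 0.08, 0.703, -0.08]
wrist_force: [-0.0, -0.9, -1.4]
opening: 60.6
```

send_rows:
  increments:
    - [[0, 0, 0], [0, 0, 0], 0.25]
    - [[0, 0, 0], [0, 0, 0], 0.15]
    - [[0, 0, 0], [0, 0, 0], 0.05]
    - [[0, 0, 0], [0, 0, 0], 0]
    - [[0, 0, 0], [0, 0, 0], 0]
    - [[-0.02, 0, 0], [0, 0, 0], 0]
    - [[-0.05, 0, 0], [0, 0, 0], 0]
    - [[-0.08, 0, 0], [0, 0, 0], 0]
    - [[-0.11, 0, 0], [0, 0, 0], 0]
    - [[-0.12, 0, 0], [0, 0, 0], 0]

```text
clock: 9.05
position: [539.0, 113.8, 234.6]
tcp_rot: [0.703, 0.08, 0.702, -0.08]
wrist_force: [-0.4, -0.0, -0.3]
opening: 85.5
```

```bash
python3 -c "
from h import *
stt();go(W(0,-26,150),-13)"
```

```text
t 9.05 p [539.  113.8 234.6] yaw 77.0 tilt [-1.     0.001  0.002] F [-0.4 -0.  -0.3] op 85.5 j6 0.3
tgt [560.5 -12.3 228. ] shift [ 0.0066 -0.1181  0.0492] rot [ 1.571e+00  1.000e-03 -2.000e-03] dw [  21.5 -126.1   -6.6]
```

send_rows:
  increments:
    - [[0, -0.015, 0.006], [0.18, 0, 0], 0.3]
    - [[0, -0.03, 0.012], [0.36, 0, 0], 0.4]
    - [[0, -0.045, 0.018], [0.54, 0, 0], 0.45]
    - [[0, -0.06, 0.025], [0.72, 0, 0], 0.45]
    - [[0, -0.075, 0.031], [0.9, 0, 0], 0.45]
    - [[0, -0.09, 0.037], [1.08, 0, 0], 0.45]
    - [[0, -0.105, 0.043], [1.26, 0, 0], 0.45]
    - [[0, -0.118, 0.049], [1.44, 0, 0], 0.45]
    - [[0, -0.118, 0.049], [1.571, 0, 0], 0.45]
    - [[0, -0.118, 0.049], [1.571, 0, 0], 0.45]

```text
clock: 10.3
position: [559.8, -12.3, 233.6]
tcp_rot: [0.441, 0.553, 0.441, -0.553]
wrist_force: [-1.3, 0.4, 0.3]
opening: 46.9
```

```bash
python3 -c "
from h import *
stt();go(W(0,-26,68-19-4),-13)
snap('scene','pics/s4.png');snap('top','pics/t4.png')
a=cv2.imread('pics/s4.png')[130:250,190:370];b=cv2.imread('pics/t4.png')[120:240,190:370]
cv2.imwrite('pics/v4.png',cv2.resize(np.hstack([a,b]),(800,267),interpolation=cv2.INTER_CUBIC))"
```

```text
t 10.3 p [559.8 -12.3 233.6] yaw -12.9 tilt [-1.     0.001 -0.001] F [-1.3  0.4  0.3] op 46.9 j6 1.64
tgt [560.5 -12.3 123. ] shift [ 1.106e-01  6.000e-04 -1.000e-04] rot [ 0.001 -0.001 -0.001] dw [   0.7    0.  -110.6]
```

View pics/v4.png

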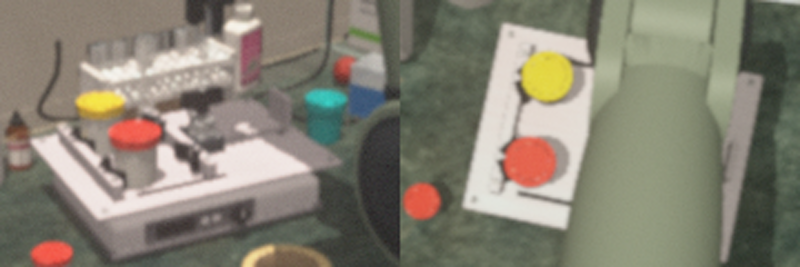

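Both cups stand upright in their seats (yellow at (547,76) and red at (530,160) in the right crop). I'll keep the fingertips above the 10 mm radius collar, so TCP z is about 137.

send_rows:
  increments:
    - [[0.025, 0, 0], [0, 0, 0], 0.45]
    - [[0.05, 0, 0], [0, 0, 0], 0.45]
    - [[0.075, 0, 0], [0, 0, 0], 0.45]
    - [[0.09, 0, 0], [0, 0, 0], 0.45]
    - [[0.0965, 0, 0], [0, 0, 0], 0.45]
    - [[0.0965, 0, 0], [0, 0, 0], 0.6]
    - [[0.0965, 0, 0], [0, 0, 0], 0.75]
    - [[0.0965, 0, 0], [0, 0, 0], 0.9]
    - [[0.0965, 0, 0], [0, 0, 0], 1]
    - [[0.0965, 0, 0], [0, 0, 0], 1]
  squeeze: 60

```text
clock: 11.65
position: [561.1, -12.2, 138.6]
tcp_rot: [0.442, 0.554, 0.44, -0.552]
wrist_force: [1.3, -0.5, 5.4]
opening: 12.8
```

```bash
python3 -c "
from h import *
stt()"
```

```text
t 11.65 p [561.1 -12.2 138.6] yaw -12.9 tilt [-1.     0.004 -0.001] F [ 1.3 -0.5  5.4] op 12.8 j6 1.64
```

send_rows:
  increments:
    - [[-0.004, 0, 0], [0, 0, 0], 1]
    - [[-0.008, 0, 0], [0, 0, 0], 1]
    - [[-0.012, 0, 0], [0, 0, 0], 1]
    - [[-0.015, 0, 0], [0, 0, 0], 1]
    - [[-0.0175, 0, 0], [0, 0, 0], 1]
    - [[-0.0175, 0, 0], [0, 0, 0], 1]
    - [[-0.0175, 0, 0], [0, 0, 0], 1]
    - [[-0.0175, 0, 0], [0, 0, 0], 1]
    - [[-0.0175, 0, 0], [0, 0, 0], 1]
    - [[-0.0175, 0, 0], [0, 0, 0], 1]

```text
clock: 12.9
position: [560.9, -12.2, 156.0]
tcp_rot: [0.442, 0.554, 0.44, -0.552]
wrist_force: [3.2, -1.2, -9.7]
opening: 12.6
```

```bash
python3 -c "
from h import *
stt()"
```

```text
t 12.9 p [560.9 -12.2 156. ] yaw -12.9 tilt [-1.     0.003 -0.001] F [ 3.2 -1.2 -9.7] op 12.6 j6 1.64
```

send_rows:
  increments:
    - [[0, 0, 0], [-0.13, 0, 0], 1]
    - [[0, 0, 0], [-0.26, 0, 0], 1]
    - [[0, 0, 0], [-0.39, 0, 0], 1]
    - [[0, 0, 0], [-0.52, 0, 0], 1]
    - [[0, 0, 0], [-0.65, 0, 0], 1]
    - [[0, 0, 0], [-0.78, 0, 0], 1]
    - [[0, 0, 0], [-0.91, 0, 0], 1]
    - [[0, 0, 0], [-1.01, 0, 0], 1]
    - [[0, 0, 0], [-1.06, 0, 0], 1]
    - [[0, 0, 0], [-1.06, 0, 0], 1]

```text
clock: 14.15
position: [562.1, -11.9, 156.4]
tcp_rot: [0.662, 0.255, 0.658, -0.253]
wrist_force: [6.7, 1.5, -8.9]
opening: 12.7
```

```bash
python3 -c "
from h import *
stt();print(pose()[2]['wrist_torque'])"
```

```text
t 14.15 p [562.1 -11.9 156.4] yaw 47.9 tilt [-1.     0.005  0.004] F [ 6.7  1.5 -8.9] op 12.7 j6 0.58
[ 0.12506479 -1.3271723   0.04511915]
```

send_rows:
  increments:
    - [[0.001, 0, 0], [0, 0, 0], 1]
    - [[0.002, 0, 0], [0, 0, 0], 1]
    - [[0.003, 0, 0], [0, 0, 0], 1]
    - [[0.004, 0, 0], [0, 0, 0], 1]
    - [[0.005, 0, 0], [0, 0, 0], 1]
    - [[0.005, 0, 0], [0, 0, 0], 1]
    - [[0.005, 0, 0], [0, 0, 0], 1]
    - [[0.005, 0, 0], [0, 0, 0], 1]
    - [[0.005, 0, 0], [0, 0, 0], 1]
    - [[0.005, 0, 0], [0, 0, 0], 1]

```text
clock: 15.4
position: [562.3, -11.9, 151.6]
tcp_rot: [0.662, 0.255, 0.658, -0.253]
wrist_force: [3.8, 0.5, -5.3]
opening: 12.3
```

```bash
python3 -c "
from h import *
stt()"
```

```text
t 15.4 p [562.3 -11.9 151.6] yaw 47.9 tilt [-1.     0.005  0.004] F [ 3.8  0.5 -5.3] op 12.3 j6 0.58
```

send_rows:
  increments:
    - [[0.001, 0, 0], [0, 0, 0], 1]
    - [[0.001, 0, 0], [0, 0, 0], 0.8]
    - [[0.001, 0, 0], [0, 0, 0], 0.7]
    - [[0.001, 0, 0], [0, 0, 0], 0.6]
    - [[0.001, 0, 0], [0, 0, 0], 0.5]
    - [[0.001, 0, 0], [0, 0, 0], 0.5]
    - [[-0.02, 0, 0], [0, 0, 0], 0.5]
    - [[-0.045, 0, 0], [0, 0, 0], 0.5]
    - [[-0.07, 0, 0], [0, 0, 0], 0.5]
    - [[-0.075, 0, 0], [0, 0, 0], 0.5]

```text
clock: 16.65
position: [562.9, -12.1, 228.2]
tcp_rot: [0.663, 0.255, 0.657, -0.253]
wrist_force: [1.2, 0.4, -0.6]
opening: 42.8
```

```bash
python3 -c "
from h import *
stt();go(W(0,-144,137),77)"
```

```text
t 16.65 p [562.9 -12.1 228.2] yaw 47.9 tilt [-1.     0.007  0.007] F [ 1.2  0.4 -0.6] op 42.8 j6 0.58
tgt [ 533.9 -127.3  215. ] shift [ 0.0129 -0.105   0.0556] rot [-0.508  0.008 -0.005] dw [ -29.  -115.2  -13.2]
```

Move over the tab, with the jaws along the shaker's y.

send_rows:
  increments:
    - [[0, -0.02, 0.01], [-0.1, 0, 0], 0.5]
    - [[0, -0.04, 0.02], [-0.2, 0, 0], 0.5]
    - [[0, -0.06, 0.03], [-0.3, 0, 0], 0.5]
    - [[0, -0.08, 0.042], [-0.4, 0, 0], 0.5]
    - [[0, -0.095, 0.05], [-0.508, 0.008, -0.005], 0.6]
    - [[0, -0.105, 0.0556], [-0.508, 0.008, -0.005], 0.6]
    - [[0, -0.105, 0.0556], [-0.508, 0.008, -0.005], 0.6]
    - [[0, -0.105, 0.0556], [-0.508, 0.008, -0.005], 0.6]
    - [[0, -0.105, 0.0556], [-0.508, 0.008, -0.005], 0.6]
    - [[0, -0.105, 0.0556], [-0.508, 0.008, -0.005], 0.6]

```text
clock: 17.9
position: [533.9, -126.9, 227.9]
tcp_rot: [0.703, 0.08, 0.702, -0.08]
wrist_force: [0.5, -0.0, 0.1]
opening: 33.9
```

```bash
python3 -c "
from h import *
stt();go(W(0,-144,23),77)
snap('scene','pics/s5.png');snap('top','pics/t5.png')
a=cv2.imread('pics/s5.png')[130:250,190:370];b=cv2.imread('pics/t5.png')[120:240,190:370]
cv2.imwrite('pics/v5.png',cv2.resize(np.hstack([a,b]),(800,267),interpolation=cv2.INTER_CUBIC))"
```

```text
t 17.9 p [ 533.9 -126.9  227.9] yaw 77.0 tilt [-1. -0.  0.] F [ 0.5 -0.   0.1] op 33.9 j6 -0.14
tgt [ 533.9 -127.3  101. ] shift [ 1.269e-01 -4.000e-04  1.000e-04] rot [0.001 0.    0.   ] dw [ 1.000e-01 -4.000e-01 -1.269e+02]
```

View pics/v5.png

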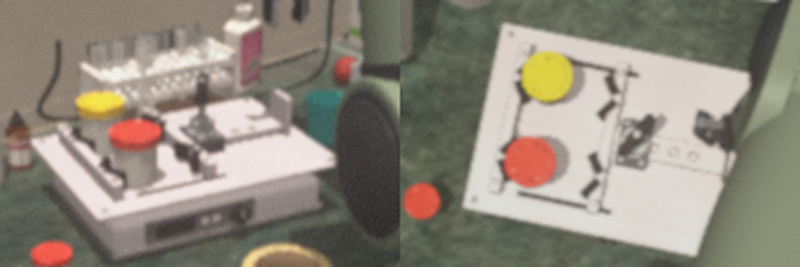

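The handle now stands turned out at about 60° (640,135 right crop), and the gripper is above the tab. Descend and grip it.

send_rows:
  increments:
    - [[0.03, 0, 0], [0, 0, 0], 0.6]
    - [[0.06, 0, 0], [0, 0, 0], 0.6]
    - [[0.085, 0, 0], [0, 0, 0], 0.6]
    - [[0.105, 0, 0], [0, 0, 0], 0.6]
    - [[0.118, 0, 0], [0, 0, 0], 0.6]
    - [[0.122, 0, 0], [0, 0, 0], 0.6]
    - [[0.122, 0, 0], [0, 0, 0], 0.8]
    - [[0.122, 0, 0], [0, 0, 0], 1]
    - [[0.122, 0, 0], [0, 0, 0], 1]
    - [[0.122, 0, 0], [0, 0, 0], 1]
  squeeze: 30

```text
clock: 19.25
position: [534.5, -126.7, 106.6]
tcp_rot: [0.703, 0.08, 0.702, -0.08]
wrist_force: [0.6, 3.8, 4.5]
opening: 7.3
```

```bash
python3 -c "
from h import *
stt()"
```

```text
t 19.25 p [ 534.5 -126.7  106.6] yaw 77.1 tilt [-1.     0.     0.002] F [0.6 3.8 4.5] op 7.3 j6 -0.14
```

send_rows:
  increments:
    - [[0, 0.006, 0], [0, 0, 0], 1]
    - [[0, 0.012, 0], [0, 0, 0], 1]
    - [[0, 0.018, 0], [0, 0, 0], 1]
    - [[0, 0.024, 0], [0, 0, 0], 1]
    - [[0, 0.03, 0], [0, 0, 0], 1]
    - [[0, 0.036, 0], [0, 0, 0], 1]
    - [[0, 0.041, 0], [0, 0, 0], 1]
    - [[0, 0.046, 0], [0, 0, 0], 1]
    - [[0, 0.0495, 0], [0, 0, 0], 1]
    - [[0, 0.0505, 0], [0, 0, 0], 1]

```text
clock: 20.5
position: [545.7, -77.4, 106.7]
tcp_rot: [0.703, 0.08, 0.702, -0.08]
wrist_force: [-2.0, -2.0, 2.2]
opening: 7.1
```

```bash
python3 -c "
from h import *
stt();p=pose()[0];d=p-np.array([534.5,-126.7,106.6]);a=np.radians(77);print('slide',d[0]*np.cos(a)+d[1]*np.sin(a),'perp',d[0]*np.sin(a)-d[1]*np.cos(a))"
```

```text
t 20.5 p [545.7 -77.4 106.7] yaw 77.1 tilt [-1.     0.     0.002] F [-2.  -2.   2.2] op 7.1 j6 -0.05
slide 50.56518181076702 perp -0.13121728966629576
```

send_rows:
  increments:
    - [[0, 0, 0], [0, 0, 0], 0.8]
    - [[0, 0, 0], [0, 0, 0], 0.7]
    - [[0, 0, 0], [0, 0, 0], 0.7]
    - [[0, 0, 0], [0, 0, 0], 0.7]
    - [[-0.02, 0, 0], [0, 0, 0], 0.7]
    - [[-0.05, 0, 0], [0, 0, 0], 0.7]
    - [[-0.08, 0, 0], [0, 0, 0], 0.7]
    - [[-0.11, 0, 0], [0, 0, 0], 0.6]
    - [[-0.12, 0, 0], [0, 0, 0], 0.5]
    - [[-0.12, 0, 0], [0, 0, 0], 0.5]

```text
clock: 21.75
position: [545.8, -77.4, 226.7]
tcp_rot: [0.703, 0.08, 0.702, -0.08]
wrist_force: [-1.3, 0.4, -0.3]
opening: 42.9
```

```bash
python3 -c "
from h import *
stt();go([561.6,-12,225],47.9)
s=snap('top','pics/t6.png');snap('scene','pics/s6.png')
a=cv2.imread('pics/s6.png')[130:250,190:370];b=cv2.imread('pics/t6.png')[120:240,190:370]
cv2.imwrite('pics/v6.png',cv2.resize(np.hstack([a,b]),(800,267),interpolation=cv2.INTER_CUBIC))"
```

```text
t 21.75 p [545.8 -77.4 226.7] yaw 77.1 tilt [-1.     0.     0.002] F [-1.3  0.4 -0.3] op 42.9 j6 -0.05
tgt [561.6 -12.  225. ] shift [0.0017 0.0673 0.0008] rot [ 0.509  0.002 -0.001] dw [15.8 65.4 -1.7]
```

View pics/v6.png

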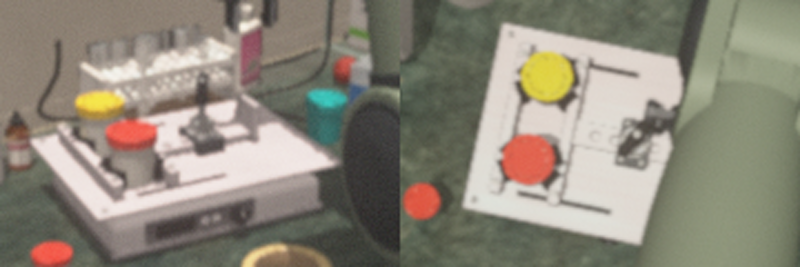

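The rail is up against both cups, which are seated and upright, and the handle is still out (640,130). Now back to the handle.

send_rows:
  increments:
    - [[0, 0.015, 0], [0.1, 0, 0], 0.5]
    - [[0, 0.03, 0], [0.2, 0, 0], 0.5]
    - [[0, 0.045, 0], [0.3, 0, 0], 0.5]
    - [[0, 0.06, 0], [0.4, 0, 0], 0.5]
    - [[0, 0.0673, 0.0008], [0.509, 0.002, -0.001], 0.5]
    - [[0, 0.0673, 0.0008], [0.509, 0.002, -0.001], 0.5]
    - [[0.02, 0.0673, 0.0008], [0.509, 0.002, -0.001], 0.5]
    - [[0.045, 0.0673, 0.0008], [0.509, 0.002, -0.001], 0.5]
    - [[0.065, 0.0673, 0.0008], [0.509, 0.002, -0.001], 0.5]
    - [[0.075, 0.0673, 0.0008], [0.509, 0.002, -0.001], 0.5]
  squeeze: 60

```text
clock: 23.1
position: [559.5, -12.0, 148.7]
tcp_rot: [0.658, 0.253, 0.662, -0.254]
wrist_force: [-1.1, -0.0, 0.0]
opening: 42.7
```

```bash
python3 -c "
from h import *
stt();go([561.6,-12,151.5],47.9)"
```

```text
t 23.1 p [559.5 -12.  148.7] yaw 48.0 tilt [-1.    -0.003 -0.004] F [-1.1 -0.   0. ] op 42.7 j6 0.58
tgt [561.6 -12.  151.5] shift [-0.0029  0.0014  0.0016] rot [ 0.001 -0.004  0.003] dw [ 2.1 -0.   2.8]
```

send_rows:
  increments:
    - [[-0.002, 0.0014, 0.0016], [0, 0, 0], 0.6]
    - [[-0.002, 0.0014, 0.0016], [0, 0, 0], 0.75]
    - [[-0.002, 0.0014, 0.0016], [0, 0, 0], 0.9]
    - [[-0.002, 0.0014, 0.0016], [0, 0, 0], 1]
    - [[-0.002, 0.0014, 0.0016], [0, 0, 0], 1]
    - [[-0.002, 0.0014, 0.0016], [0, 0, 0], 1]
    - [[-0.003, 0.0014, 0.0016], [0, 0, 0], 1]
    - [[-0.005, 0.0014, 0.0016], [0, 0, 0], 1]
    - [[-0.0065, 0.0014, 0.0016], [0, 0, 0], 1]
    - [[-0.0065, 0.0014, 0.0016], [0, 0, 0], 1]

```text
clock: 24.35
position: [562.3, -11.9, 154.1]
tcp_rot: [0.658, 0.253, 0.662, -0.254]
wrist_force: [6.4, 0.7, -7.8]
opening: 12.7
```

```bash
python3 -c "
from h import *
stt()"
```

```text
t 24.35 p [562.3 -11.9 154.1] yaw 48.0 tilt [-1.    -0.002 -0.004] F [ 6.4  0.7 -7.8] op 12.7 j6 0.58
```

send_rows:
  increments:
    - [[-0.0025, 0, 0], [0, 0, 0], 1]
    - [[-0.0025, 0, 0], [0.13, 0, 0], 1]
    - [[-0.0025, 0, 0], [0.26, 0, 0], 1]
    - [[-0.0025, 0, 0], [0.4, 0, 0], 1]
    - [[-0.0025, 0, 0], [0.54, 0, 0], 1]
    - [[-0.0025, 0, 0], [0.68, 0, 0], 1]
    - [[-0.0025, 0, 0], [0.82, 0, 0], 1]
    - [[-0.0025, 0, 0], [0.96, 0, 0], 1]
    - [[-0.0025, 0, 0], [1.06, 0, 0], 1]
    - [[-0.0025, 0, 0], [1.06, 0, 0], 1]

```text
clock: 25.6
position: [561.2, -12.1, 155.0]
tcp_rot: [-0.44, -0.55, -0.444, 0.554]
wrist_force: [2.6, -0.4, -8.6]
opening: 12.6
```

```bash
python3 -c "
from h import *
stt()"
```

```text
t 25.6 p [561.2 -12.1 155. ] yaw -12.7 tilt [-1.    -0.008  0.001] F [ 2.6 -0.4 -8.6] op 12.6 j6 1.64
```

send_rows:
  increments:
    - [[0.002, 0, 0], [0, 0, 0], 1]
    - [[0.004, 0, 0], [0, 0, 0], 1]
    - [[0.006, 0, 0], [0, 0, 0], 1]
    - [[0.008, 0, 0], [0, 0, 0], 1]
    - [[0.01, 0, 0], [0, 0, 0], 1]
    - [[0.012, 0, 0], [0, 0, 0], 1]
    - [[0.014, 0, 0], [0, 0, 0], 1]
    - [[0.0155, 0, 0], [0, 0, 0], 1]
    - [[0.0155, 0, 0], [0, 0, 0], 1]
    - [[0.0155, 0, 0], [0, 0, 0], 1]

```text
clock: 26.85
position: [561.2, -12.1, 139.5]
tcp_rot: [-0.44, -0.55, -0.443, 0.554]
wrist_force: [3.0, -1.1, -7.3]
opening: 12.9
```

```bash
python3 -c "
from h import *
stt()"
```

```text
t 26.85 p [561.2 -12.1 139.5] yaw -12.7 tilt [-1.    -0.008  0.001] F [ 3.  -1.1 -7.3] op 12.9 j6 1.64
```

send_rows:
  increments:
    - [[0.0005, 0, 0], [0, 0, 0], 1]
    - [[0.001, 0, 0], [0, 0, 0], 1]
    - [[0.0015, 0, 0], [0, 0, 0], 1]
    - [[0.002, 0, 0], [0, 0, 0], 1]
    - [[0.002, 0, 0], [0, 0, 0], 1]
    - [[0.002, 0, 0], [0, 0, 0], 0.9]
    - [[0.002, 0, 0], [0, 0, 0], 0.8]
    - [[0.002, 0, 0], [0, 0, 0], 0.7]
    - [[0.002, 0, 0], [0, 0, 0], 0.6]
    - [[0.002, 0, 0], [0, 0, 0], 0.5]

```text
clock: 28.1
position: [561.0, -12.1, 137.4]
tcp_rot: [-0.439, -0.55, -0.444, 0.554]
wrist_force: [0.8, 0.1, -0.5]
opening: 42.9
```

send_rows:
  increments:
    - [[-0.01, 0, 0], [0, 0, 0], 0.5]
    - [[-0.03, 0, 0], [0, 0, 0], 0.5]
    - [[-0.06, 0, 0], [0, 0, 0], 0.5]
    - [[-0.09, 0, 0], [0, 0, 0], 0.5]
    - [[-0.12, 0, 0], [0, 0, 0], 0.5]
    - [[-0.14, 0, 0.04], [0, 0, 0], 0.5]
    - [[-0.14, 0, 0.09], [0, 0, 0], 0.5]
    - [[-0.14, 0, 0.14], [0, 0, 0], 0.5]
    - [[-0.14, 0, 0.2], [0, 0, 0], 0.5]
    - [[-0.14, 0, 0.25], [0, 0, 0], 0.5]

```text
clock: 29.35
position: [506.5, -258.1, 278.4]
tcp_rot: [-0.44, -0.551, -0.443, 0.554]
wrist_force: [0.8, 0.3, -0.5]
opening: 42.4
```

```bash
python3 -c "
from h import *
stt()
s=snap('top','pics/t7.png');c=snap('scene','pics/s7.png')
a=cv2.imread('pics/s7.png')[130:250,190:370];b=cv2.imread('pics/t7.png')[120:240,190:370]
cv2.imwrite('pics/v7.png',cv2.resize(np.hstack([a,b]),(800,267),interpolation=cv2.INTER_CUBIC))
for x in ((0,-26,80),(0,-26,90)): print(np.round(proj(c,W(*x)),1))"
```

```text
t 29.35 p [ 506.5 -258.1  278.4] yaw -12.8 tilt [-1.    -0.007  0.001] F [ 0.8  0.3 -0.5] op 42.4 j6 1.19
[280.9 169.4]
[280.9 166.1]
```

View pics/v7.png

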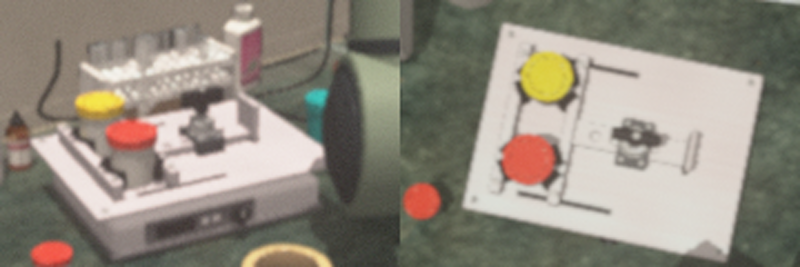

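The handle is back in line at (637,133) in the right crop and the rail is up to the cups. Comparing the handle's height with the first picture will show whether the pin went home.

```bash
python3 -c "
from h import *
g=[cv2.imread(f'pics/s{i}.png') for i in (7,5)]; g=[cv2.imread('pics/scene1.png')]+g
k=[x[150:215,250:335] for x in g]
cv2.imwrite('pics/v8.png',cv2.resize(np.hstack(k),(800,204),interpolation=cv2.INTER_CUBIC))
G=[cv2.cvtColor(x,cv2.COLOR_BGR2GRAY) for x in g]
for i in (0,1): print([int(v) for v in G[i][160:200,278:284].mean(1)])
t=G[0][163:180,268:292]
for y0 in range(156,172): print(y0, round(float(cv2.matchTemplate(G[1][y0:y0+17,264:296],t,cv2.TM_CCOEFF_NORMED).max()),3),end='; ')
"
```

```text
[160, 164, 172, 171, 167, 178, 190, 186, 168, 147, 122, 93, 73, 68, 67, 70, 71, 77, 82, 91, 108, 121, 122, 131, 146, 151, 146, 136, 132, 137, 143, 143, 131, 112, 104, 110, 124, 134, 151, 171]
[159, 165, 173, 172, 168, 177, 192, 188, 168, 147, 123, 91, 72, 66, 67, 66, 69, 76, 80, 90, 106, 117, 120, 131, 146, 152, 146, 136, 133, 138, 144, 143, 131, 111, 92, 85, 85, 84, 101, 143]
156 0.096; 157 0.166; 158 0.284; 159 0.459; 160 0.655; 161 0.797; 162 0.929; 163 0.999; 164 0.92; 165 0.74; 166 0.521; 167 0.288; 168 0.047; 169 -0.181; 170 -0.371; 171 -0.42;
```

View pics/v8.png

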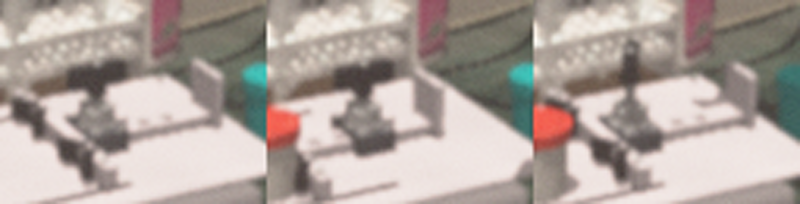

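The handle matches its original home picture (correlation 0.999 at the same row, left panel against middle), so the pin is home. Hand in.

```bash
python3 -c "
from h import *
stt(); print(hand_in())"
```

```text
t 29.45 p [ 506.  -260.7  278.1] yaw -13.1 tilt [-1.    -0.007  0.003] F [ 0.4  0.4 -0. ] op 42.6 j6 1.2
the job is handed in; nothing more can be done
None
```

I stood the large red cup in the front seat and parked the locking knob out at about 60°. I then slid the clamp rail up to the cups, twisted the knob back in line and let the pin drop. I handed the job in at 29.5 s; the hand-in reports no verdict.

- **Rail:** the tool moved it 50.6 mm, against the 50 mm hole. I did not measure the rail again after the pin dropped.
- **Pin:** in the last picture the handle matches its starting, locked picture (correlation 0.999 at the same pixel row), so the pin looks fully home.
- **Cups:** both look upright in their pads. I checked this by eye and did not measure their exact positions or tilt.
- **Bottles:** the arm had no contact near them, but I did not measure their positions again at the end.
- **Arm:** it is clear of everything.

No check failed or disagreed.

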